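Close up the cheese sample cabinet

TASK

Close up the small wooden sample cabinet on the bench for the night: push its drawer fully home, push its door fully shut, and push the vent shutter on its top along its rails until it is at the end of its travel, over the vent. The order does not matter. Only push, pick nothing up: the little cheese in the drawer rides in with it, upright, and everything else on the bench and on the cabinet stays where it is.

Things in the scene. Friction and masses are not known exactly. Their poses are not given: they have to be found in the camera images.
- cabinet: fixed pale wooden cabinet, 210 deep (x) x 330 wide (y) x 140 mm high; front faces -x: drawer in its left (+y) half, door in its right half. Origin: underside, 5 mm in front of the case's middle; the closed fronts' outer faces lie at x = -115 mm. On top, 12 mm high rails along y (x = -76 and +16 mm) guide the shutter; vent opening 64 x 84 mm centred at x -30, y -65 mm. Turned up to 0.32 rad
- drawer (a joint): how far the drawer is out, m: 0 = home, its face flush with the closed door; it slides along the cabinet's x (out to -x, up to 0.14) with about 2 N of friction and stays where it is left
- drawer_face (a point): middle of the top edge of the drawer front's outer face, 132 mm above the table; the front is a flat panel 156 wide (y), 124 high, 14 mm thick, without a handle (the darker disc is only a mark); it moves with the drawer
- drawer_floor (a point): middle of the drawer's inner floor (inside 173 mm along x, 128 mm along y, walls 49 mm high inside); it moves with the drawer; axes as the cabinet's
- door (a joint): door angle, rad: 0 = shut; it grows up to 1.7 as the free edge swings out towards the robot and to the right; about 0.06 N m of hinge friction, stays where it is left
- door_hinge (a point): on the door's upright hinge axis, at the cabinet's right front corner, at the height of the door's top edge (132 mm); in the middle of the panel's thickness
- door_edge (a point): top corner of the door's free edge on its outer face, 156 mm from the hinge axis, 132 mm above the table; moves with the door. The door is a flat panel 156 wide, 124 high, 14 mm thick, no handle; push its outer face to shut it. Axes turn with the door: -x is the outer face's outward normal, +y runs from hinge to free edge
- shutter (a joint): how far the vent shutter is open, m: 0 = closed, over the vent; it slides along the cabinet's y (opens to +y, left, up to 0.11), about 1.5 N of friction, stays where it is left
- shutter_rib (a point): top middle of the upright rib on the vent shutter, 180 mm above the table; the rib is 60 long (cabinet's x), 12 thick (y) and stands 31 mm above the flat shutter plate (80 x 100 mm, its upper face 149 mm above the table); push the rib's left (+y) side to close; moves with the shutter
- sample_cheese: little orange waxed cheese, 64 mm diameter, 36 mm high, 0.1 kg, standing loose in the drawer near its front; origin at its underside
- jar: glass jar, 48 mm diameter, 55 mm high, standing loose on the cabinet's top near its back left corner; origin at its underside
- cheese_a: loose orange cheese, 110 mm diameter, 65 mm high, on the table right of the cabinet; origin at its underside
- cheese_b: loose orange cheese, 90 mm diameter, 55 mm high, on the table left of the cabinet, near its front; origin at its underside
- bottle: white bottle, 60 mm diameter, 150 mm high, on the table left of the cabinet; origin at its underside
- brush: 200 mm brush lying on the table between the robot and the cabinet; origin at its underside, x along its length
- cheese_iron: T-shaped cheese iron, 90 mm wide wooden cross handle and a steel blade, 150 mm long overall and 22 mm high, lying on the table in front of the cabinet to the right; origin at its underside, x along the blade
Not all that is in view belongs to the job. What is shaped like the sample_cheese but blue, green or turquoise is not meant.

How it is judged:
By the outcome, as a careful person would: the job done as asked, in the order asked, and still so for the second after the job is handed in, with the robot touching nothing.
It also fails if it takes over 64 s, if anything falls off the work surface, if the arm or the gripper's body presses on something with over 40 N, if the wrist force passes 120 N, or if a joint passes its speed limit or range.

ROBOT

A 6-joint arm with a two-finger parallel gripper is mounted at the origin on the work surface. World frame = base frame: x ahead of the robot, y to its left, z up, the work surface at z = 0. Lengths are in m, angles in rad, forces in N, time in s.
With the tool pointing down it reaches from about 0.375 to 0.975 m from the base axis. Payload 3.8 kg.
Tool frame: the origin (TCP) lies where the fingers leave the gripper's body, on its centre line; the fingertips stand 73 mm ahead of it and the grasp point (between the pads) lies 54 mm ahead of it; z points along the fingers, y is the line along which they close (so a half turn about z gives the same grasp; the last joint's range is limited). The gripper opens to 85 mm and grips with 20 to 120 N. Pads are 22 mm wide; open, the fingers measure 114 mm over their backs; the gripper's body (76 mm by 85 mm) begins 54 mm behind the grasp point. The pads swing forward as they close: fully open they stand 13 mm farther back than shut.
Start: joints at [1.142, 0.264, 1.604, -0, 1.274, -0.037], TCP at [0.258, 0.624, 0.304] pointing down, gripper open.
Joint ranges: [-2.63, 2.63], [-0.94, 2.18], [0.31, 2.57], [-1.31, 4.45], [0, 2.66], [-2.55, 2.55]. Speed limits (rad/s): [2.57, 2.57, 3.14, 3.14, 3.14, 3.14].

INTERFACE

Orientations are given as a rotation vector (axis times angle).
In Python, from workcell import read_state, viewer, bot gives the robot as it stands.
- The arm moves only by the tool jog_arm, never from a script. Its argument "increments" is a list that holds one entry, the list of rows, each a list of 7 numbers: the shift along the tool's x, y, z in units of 30 mm (1.0 is 30 mm), then the turn, a rotation vector about the tool's x, y, z in units of 6 degrees (1.0 is 6 degrees), then the opening, from -1 (shut) to 1 (fully open). A call has exactly 5 rows; each row shifts and turns the commanded pose from where the row before left it, along the tool's axes as they then stand; what a row does not reach is not made up. A row lasts 1/12 s, in which the tool goes at most 41.7 mm and 7.16 degrees, less where a joint would pass 70% of its speed; a pose out of reach is approached as far as the arm can. A call is refused whole if a number of a shift passes 1 or a number of a turn 1, either way. A call with a gripper value outside its range is refused whole. The fingers move at their own pace and stop on an object; "force" is the grip in N (left out, the last holds). Time passes only in rows, so rows that do not move let the fingers close, or fill a call up. It gives the time, the measured TCP pose, the force, the opening and the grip force at its end, in the units of the state.
- read_state(): the state, without advancing time (a new reading comes with each control period).
- viewer.read_camera(name): name is "scene" or "top"; returns (picture, depth): 480x640x3 uint8, blue, green, red; 480x640 float32, m along the optical axis (not along the pixel's ray), 0 where there is no reading.
- viewer.camera_params(name): a dict with "fx", "fy", "cx", "cy" (pixels), "R" (3x3) and "t" (3): a world point X has camera coordinates R X + t. Camera axes: x right, y down, z forward; pixel columns grow to the right and rows downward; lengths in m; the calibration is good to about 2 mm. A picture is of the moment at which its call begins. camera_params takes no time and is no camera call.
- bot.finish_job(): hands the job in; it is judged then, once.
The state is a dict: "time": time; "q": joint angles; "joint_vel": joint speeds; "joint_torque": joint torques, N m; "tool_pos": TCP position; "tcp_rot": TCP orientation; "wrist_force": force on the tool from outside, world axes, zero at the start; "torque": the same for the moment, N m; "width": opening from 0.0 (shut) to 1.0 (fully open); "grip_force": force on a finger pad.
Only numpy, scipy, OpenCV 4.12 (cv2) and the standard library are available. Lean on these libraries where they do the work, as an engineer would, in place of code of your own. Each camera call takes 0.05 s, during which the arm holds its last target. There are 200 camera calls.

## Working session

There is one attempt and no reset: what is moved stays moved. The work goes in short steps, Python scripts to look and compute and a tool call to move; the robot and the scene stay as the last step left them, time stands still between calls to the robot, and variables do not carry over. Pictures are saved under pics/ and viewed, at most 10 in all, crops included, and the job is handed in when it is done.

Besides the shell and the picture viewer there is one more tool, called after "Emit:" as name([rows], argument=value, ...), one row to a line, values as JSON. jog_arm: Moves the arm, as the interface text tells. Its arguments: {"type":"object","properties":{"increments":{"type":"array","items":{"type":"array","items":{"type":"array","items":{"type":"number"}}}},"force":{"type":"number"}},"required":["increments"]}

```bash
mkdir -p pics
cat > h.py <<'E'
import numpy as np, cv2
from workcell import read_state, viewer, bot
def grab(n):
    im,d=viewer.read_camera(n); p=viewer.camera_params(n); return im,d,p
def cloud(d,p):
    v,u=np.mgrid[:480,:640]
    c=np.stack([(u-p["cx"])/p["fx"]*d,(v-p["cy"])/p["fy"]*d,d],-1)
    return (c-np.array(p["t"]))@np.array(p["R"])
E
python3 - <<'E'
from h import *
for n in("scene","top"):
    im,d,p=grab(n); cv2.imwrite(f"pics/{n}0.png",im); np.savez(f"{n}0.npz",im=im,P=cloud(d,p),d=d)
    print(n,-np.array(p["R"]).T@p["t"],(d>0).mean(),p["fx"])
s=read_state();print(s["tool_pos"],s["tcp_rot"],s["time"])
E
```

```text
scene [ 0.57169718 -0.41595042  1.0373761 ] 0.9960026041666666 521.6143075795862
top [0.33710668 0.0458275  1.06054079] 0.9960188802083333 472.1716841836805
[0.25752503 0.62337135 0.30264208] [-0.61135695 -3.0810777   0.00320135] 0.1
```

View pics/scene0.png

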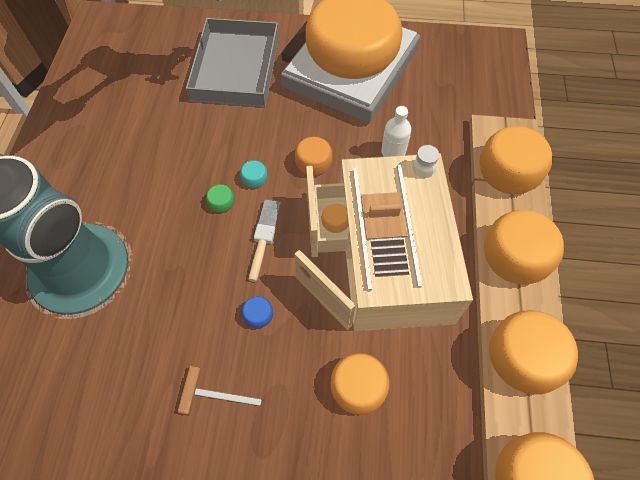

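View pics/top0.png

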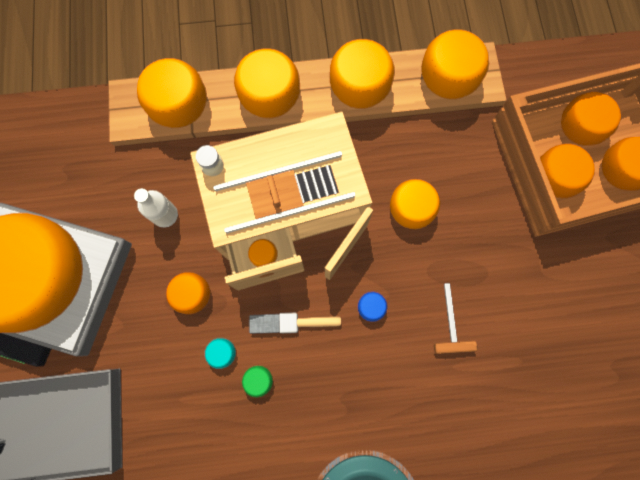

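The scene view shows the cabinet at about (400,240), with the drawer front at (313,210), the door at (325,288), the shutter rib at (385,210), and the jar at (427,160). In the top view the drawer front is at (265,272), the door at (349,243), the rib at (275,192), and the loose cheeses, brush and blue disc are in front of the cabinet.

```bash
cat > meas.py <<'E'
from h import *
def measure(Pt,Ps,full=True):
    def xy(P,z0,z1,box):
        q=P.reshape(-1,3); m=(q[:,2]>z0)&(q[:,2]<z1)&(q[:,0]>box[0])&(q[:,0]<box[1])&(q[:,1]>box[2])&(q[:,1]<box[3]); return q[m]
    return xy
E
python3 - <<'E'
from h import *
T=np.load("top0.npz");S=np.load("scene0.npz")
for n,px in (("top",[(265,272),(349,243),(275,190),(208,158),(262,252),(215,220),(340,130),(415,204),(188,293),(372,307)]),("scene",[(313,210),(325,288),(385,210),(427,155),(335,217),(360,383)])):
    P=(T if n=="top" else S)["P"]
    for u,v in px: print(n,u,v,P[v,u].round(3))
for P in(T["P"],S["P"]):
    q=P.reshape(-1,3)
    r=(q[:,0]>.4)&(q[:,0]<.95)&(q[:,1]>-.2)&(q[:,1]<.42)
    top=q[r&(abs(q[:,2]-.140)<.004)]
    print("top",cv2.minAreaRect(top[:,:2].astype(np.float32)),len(top))
    ed=q[r&(abs(q[:,2]-.132)<.0035)]
    np.set_printoptions(suppress=True)
    # height map image
    h=np.zeros((550,620),np.uint8)
    for name,lo,hi in(("132",.128,.1355),("rib",.17,.19)):
        s=q[r&(q[:,2]>lo)&(q[:,2]<hi)]
        h[:]=0; h[((s[:,0]-.4)*1000).astype(int).clip(0,549),((s[:,1]+.2)*1000).astype(int).clip(0,619)]=255
        h=cv2.morphologyEx(h,cv2.MORPH_CLOSE,np.ones((7,7)))
        k,l,st,c=cv2.connectedComponentsWithStats(h)
        for i in range(1,k):
            if st[i,4]>100:
                v,u=np.nonzero(l==i); R=cv2.minAreaRect(np.stack([v/1000+.4,u/1000-.2],1).astype(np.float32))
                print(name,st[i,4],cv2.boxPoints(R).round(3).tolist())
E
```

```text
top 265 272 [0.491 0.145 0.133]
top 349 243 [ 0.53  -0.028  0.135]
top 275 190 [0.641 0.106 0.182]
top 208 158 [0.717 0.229 0.194]
top 262 252 [0.547 0.155 0.062]
top 215 220 [0.606 0.235 0.14 ]
top 340 130 [ 0.774 -0.039  0.138]
top 415 204 [ 0.614 -0.188  0.068]
top 188 293 [0.477 0.319 0.057]
top 372 307 [ 0.405 -0.068  0.037]
scene 313 210 [0.504 0.118 0.132]
scene 325 288 [ 0.543 -0.041  0.116]
scene 385 210 [0.644 0.106 0.176]
scene 427 155 [0.72  0.226 0.199]
scene 335 217 [0.548 0.149 0.058]
scene 360 383 [ 0.623 -0.201  0.064]
top ((0.6203665733337402, 0.14598608016967773), (0.31870362162590027, 0.4497472643852234), 9.839346885681152) 11482
132 2077 [[0.47600001096725464, 0.22200000286102295], [0.503000020980835, 0.0689999982714653], [0.5180000066757202, 0.07199999690055847], [0.4909999966621399, 0.22499999403953552]]
132 2024 [[0.47200000286102295, 0.009999999776482582], [0.6000000238418579, -0.09099999815225601], [0.6129999756813049, -0.07400000095367432], [0.48500001430511475, 0.027000000700354576]]
rib 647 [[0.6129999756813049, 0.11100000143051147], [0.6150000095367432, 
[... 797 characters left out ...]
, -0.0820000022649765], [0.6069999933242798, -0.08500000089406967], [0.6899999976158142, -0.07100000232458115], [0.6899999976158142, -0.06800000369548798]]
132 119 [[0.7049999833106995, -0.06499999761581421], [0.7049999833106995, -0.06800000369548798], [0.7689999938011169, -0.0560000017285347], [0.7680000066757202, -0.05299999937415123]]
rib 693 [[0.6129999756813049, 0.11100000143051147], [0.6159999966621399, 0.09799999743700027], [0.6729999780654907, 0.1080000028014183], [0.6710000038146973, 0.12200000137090683]]
rib 204 [[0.6940000057220459, 0.21699999272823334], [0.7289999723434448, 0.20100000500679016], [0.7369999885559082, 0.21799999475479126], [0.7020000219345093, 0.23399999737739563]]
```

Emit:
jog_arm([
  [[0, 0, 0, 0, 0, -1, -1], [0, 0, 0, 0, 0, -1, -1], [0, 0, 0, 0, 0, -1, -1], [0, 0, 0, 0, 0, -1, -1], [0, 0, 0, 0, 0, -1, -1]],
], force=40)

```text
time: 0.52
tool_pos: [0.2576, 0.6235, 0.3031]
tcp_rot: [0.215, -3.134, 0.002]
wrist_force: [-0.0, 0.3, -0.1]
width: 0.298
grip_force: 0.0
```

```bash
cat > go.py <<'E'
# go.py cx cy tipz : shift to cabinet-frame target, in tool units; also turn to align tool y with cabinet y
import sys; from h import *
from scipy.spatial.transform import Rotation as R
a=np.deg2rad(9.9); O=np.array([.6753,.0964]); C=np.array([[np.cos(a),-np.sin(a)],[np.sin(a),np.cos(a)]])
s=read_state(); p=np.array(s["tool_pos"]); Rm=R.from_rotvec(s["tcp_rot"]).as_matrix()
print("t",round(s["time"],2),"cab",(C.T@(p[:2]-O)).round(4),"tip",(p[2]-.073).round(4),"F",np.round(s["wrist_force"],1),"w",s["width"])
ang=np.arctan2(Rm[1,1],Rm[0,1]); print("turn z units",(-(a+np.pi/2-ang)/np.deg2rad(6)).round(2),"tool z",Rm[:,2].round(3))
if len(sys.argv)>3:
    x,y,z=map(float,sys.argv[1:4]); w=np.r_[C@[x,y]+O,z+.073]; print("shift units",(Rm.T@(w-p)/.03).round(2))
E
python3 go.py -.215 .081 .2
```

```text
t 0.52 cab [-0.3208  0.5911] tip 0.2301 F [-0.   0.3 -0.1] w 0.2983821319041347
turn z units -0.34 tool z [-0.001 -0.001 -1.   ]
shift units [ -4.13 -16.86   1.02]
```

Emit:
jog_arm([
  [[0, -0.5, 0, 0, 0, -0.35, -1], [-0.2, -1, 0, 0, 0, 0, -1], [-0.2, -1, 0, 0, 0, 0, -1], [-0.2, -1, 0, 0, 0, 0, -1], [-0.2, -1, 0, 0, 0, 0, -1]],
])

```text
time: 0.93
tool_pos: [0.3035, 0.4932, 0.3031]
tcp_rot: [0.265, -3.13, 0.002]
wrist_force: [1.4, -0.6, 0.4]
width: -0.001
grip_force: 0.0
```

Emit:
jog_arm([
  [[-0.2, -1, 0, 0, 0, 0, -1], [-0.2, -1, 0, 0, 0, 0, -1], [-0.2, -1, 0, 0, 0, 0, -1], [-0.2, -1, 0, 0, 0, 0, -1], [-0.2, -1, 0, 0, 0, 0, -1]],
])

```text
time: 1.35
tool_pos: [0.3582, 0.3502, 0.3034]
tcp_rot: [0.265, -3.13, 0.001]
wrist_force: [0.8, 0.5, 0.4]
width: 0.001
grip_force: 0.0
```

Emit:
jog_arm([
  [[-0.2, -1, 0, 0, 0, 0, -1], [-0.2, -1, 0, 0, 0, 0, -1], [-0.2, -1, 0, 0, 0, 0, -1], [-0.2, -1, 0, 0, 0, 0, -1], [0, 0, 0, 0, 0, 0, -1]],
])

```text
time: 1.77
tool_pos: [0.403, 0.2335, 0.3034]
tcp_rot: [0.258, -3.131, 0.004]
wrist_force: [-0.3, -0.7, -0.5]
width: 0.001
grip_force: 0.0
```

```bash
python3 go.py -.215 .081 .09
```

```text
t 1.77 cab [-0.2447  0.1819] tip 0.2304 F [-0.3 -0.7 -0.5] w 0.0008410567285024747
turn z units -0.08 tool z [ 0.    -0.003 -1.   ]
shift units [-1.02 -3.34  4.69]
```

Emit:
jog_arm([
  [[-0.2, -0.85, 0.5, 0, 0, 0, -1], [-0.2, -0.85, 1, 0, 0, 0, -1], [-0.2, -0.85, 1, 0, 0, 0, -1], [-0.2, -0.8, 1, 0, 0, 0, -1], [0, 0, 1, 0, 0, 0, -1]],
])

```text
time: 2.18
tool_pos: [0.4436, 0.14, 0.1678]
tcp_rot: [-0.26, 3.129, -0.002]
wrist_force: [0.7, 0.9, -0.1]
width: 0.001
grip_force: 0.0
```

```bash
python3 go.py -.126 .081 .09
```

```text
t 2.18 cab [-0.2207  0.0828] tip 0.0948 F [ 0.7  0.9 -0.1] w 0.0006348659214999342
turn z units -0.06 tool z [ 0.002 -0.001 -1.   ]
shift units [-3.16 -0.04  0.16]
```

Emit:
jog_arm([
  [[-0.3, 0, 0, 0, 0, 0, -1], [-0.3, 0, 0, 0, 0, 0, -1], [-0.2, 0, 0, 0, 0, 0, -1], [-0.15, 0, 0, 0, 0, 0, -1], [-0.15, 0, 0, 0, 0, 0, -1]],
])

```text
time: 2.6
tool_pos: [0.4773, 0.1493, 0.1713]
tcp_rot: [-0.266, 3.126, 0.001]
wrist_force: [-0.5, -0.7, 0.1]
width: 0.003
grip_force: 0.0
```

Emit:
jog_arm([
  [[-0.15, 0, 0, 0, 0, 0, -1], [-0.2, 0, 0, 0, 0, 0, -1], [-0.2, 0, 0, 0, 0, 0, -1], [-0.2, 0, 0, 0, 0, 0, -1], [-0.2, 0, 0, 0, 0, 0, -1]],
])

```text
time: 3.02
tool_pos: [0.5034, 0.1531, 0.1689]
tcp_rot: [0.264, -3.13, -0.0]
wrist_force: [-2.6, -0.0, 1.3]
width: -0.001
grip_force: 1.2
```

```bash
python3 go.py -.126 .081 .09
```

```text
t 3.02 cab [-0.1596  0.0854] tip 0.0959 F [-2.6 -0.   1.3] w -0.0009799580610796168
turn z units -0.04 tool z [-0.  0. -1.]
shift units [-1.12 -0.14  0.2 ]
```

Emit:
jog_arm([
  [[-0.2, 0, 0, 0, 0, 0, -1], [-0.2, 0, 0, 0, 0, 0, -1], [-0.2, 0, 0, 0, 0, 0, -1], [-0.15, 0, 0, 0, 0, 0, -1], [-0.1, 0, 0, 0, 0, 0, -1]],
])

```text
time: 3.43
tool_pos: [0.5289, 0.1572, 0.1687]
tcp_rot: [0.264, -3.13, -0.0]
wrist_force: [-2.8, 0.2, 1.4]
width: -0.003
grip_force: 1.1
```

Emit:
jog_arm([
  [[-0.1, 0, 0, 0, 0, 0, -1], [-0.08, 0, 0, 0, 0, 0, -1], [0, 0, 0, 0, 0, 0, -1], [0, 0, 0, 0, 0, 0, -1], [0, 0, 0, 0, 0, 0, -1]],
])

```text
time: 3.85
tool_pos: [0.534, 0.1579, 0.1691]
tcp_rot: [-0.264, 3.129, -0.0]
wrist_force: [0.3, 0.2, -1.1]
width: 0.001
grip_force: 0.0
```

```bash
python3 go.py -.126 .081 .09
```

```text
t 3.85 cab [-0.1286  0.0849] tip 0.0961 F [ 0.3  0.2 -1.1] w 0.0013302845236418967
turn z units -0.04 tool z [ 0.001 -0.    -1.   ]
shift units [-0.09 -0.13  0.2 ]
```

Push on in small steps until the force shows the stop.

Emit:
jog_arm([
  [[-0.07, 0, 0, 0, 0, 0, -1], [-0.07, 0, 0, 0, 0, 0, -1], [0, 0, 0, 0, 0, 0, -1], [0, 0, 0, 0, 0, 0, -1], [0, 0, 0, 0, 0, 0, -1]],
])

```text
time: 4.27
tool_pos: [0.5379, 0.1587, 0.1689]
tcp_rot: [-0.264, 3.13, -0.0]
wrist_force: [0.7, -0.1, 0.2]
width: 0.002
grip_force: 0.2
```

Emit:
jog_arm([
  [[-0.07, 0, 0, 0, 0, 0, -1], [-0.07, 0, 0, 0, 0, 0, -1], [0, 0, 0, 0, 0, 0, -1], [0, 0, 0, 0, 0, 0, -1], [0, 0, 0, 0, 0, 0, -1]],
])

```text
time: 4.68
tool_pos: [0.5402, 0.1591, 0.1686]
tcp_rot: [0.264, -3.126, 0.001]
wrist_force: [-6.8, -1.4, 5.1]
width: 0.003
grip_force: 3.8
```

```bash
python3 go.py -.126 .081 .09
```

```text
t 4.68 cab [-0.1223  0.085 ] tip 0.0956 F [-6.8 -1.4  5.1] w 0.0030741493459666824
turn z units -0.04 tool z [-0.005 -0.001 -1.   ]
shift units [ 0.12 -0.14  0.19]
```

Emit:
jog_arm([
  [[-0.07, 0, 0, 0, 0, 0, -1], [0, 0, 0, 0, 0, 0, -1], [0.3, 0, 0, 0, 0, 0, -1], [0.7, 0, 0, 0, 0, 0, -1], [1, 0, 0, 0, 0, 0, -1]],
])

```text
time: 5.1
tool_pos: [0.4867, 0.1501, 0.1696]
tcp_rot: [-0.263, 3.126, 0.001]
wrist_force: [1.0, -0.2, 0.2]
width: -0.002
grip_force: 0.0
```

Emit:
jog_arm([
  [[1, 0, 0, 0, 0, 0, -1], [1, 0, 0, 0, 0, 0, -1], [0.5, 0, 0, 0, 0, 0, -1], [0, -0.5, 0, 0, 0, 0, -1], [0, -1, 0, 0, 0, 0, -1]],
])

```text
time: 5.52
tool_pos: [0.4176, 0.094, 0.1691]
tcp_rot: [-0.269, 3.128, 0.002]
wrist_force: [0.2, -0.8, 1.1]
width: -0.002
grip_force: 0.0
```

```bash
python3 - <<'E'
from h import *
im,d,p=grab("scene"); cv2.imwrite("pics/s1.png",cv2.resize(im[120:340,200:500],None,fx=2,fy=2))
E
python3 go.py -.26 -.068 .095
```

```text
t 5.57 cab [-0.2537  0.0371] tip 0.0963 F [ 0.2 -2.8 -0.8] w 0.002254023706315976
turn z units -0.02 tool z [ 0.003 -0.003 -1.   ]
shift units [ 0.2  -3.5   0.05]
```

View pics/s1.png

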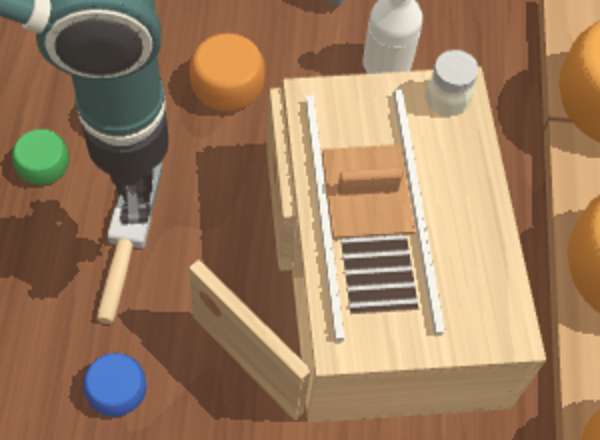

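The crop shows the drawer front flush against the case at about (283,190), with the door still open at (250,335). Next is the door.

Emit:
jog_arm([
  [[0.2, -0.9, 0, 0, 0, 0, -1], [0, -0.9, 0, 0, 0, 0, -1], [0, -0.9, 0, 0, 0, 0, -1], [0, -0.8, 0, 0, 0, 0, -1], [0, 0, 0, 0, 0, 0, -1]],
])

```text
time: 5.98
tool_pos: [0.4316, -0.0148, 0.1696]
tcp_rot: [-0.259, 3.128, -0.003]
wrist_force: [0.6, 0.4, -0.7]
width: -0.001
grip_force: 0.0
```

Emit:
jog_arm([
  [[-0.3, 0, 0, 0, 0, 0, -1], [-0.3, 0, 0, 0, 0, 0, -1], [-0.3, 0, 0, 0, 0, 0, -1], [-0.3, 0, 0, 0, 0, 0, -1], [-0.3, 0, 0, 0, 0, 0, -1]],
])

```text
time: 6.4
tool_pos: [0.4757, -0.0031, 0.1689]
tcp_rot: [-0.267, 3.13, 0.0]
wrist_force: [0.3, 0.6, 0.3]
width: 0.003
grip_force: 0.0
```

```bash
python3 go.py -.126 -.065 .095
```

```text
t 6.4 cab [-0.2137 -0.0637] tip 0.0959 F [0.3 0.6 0.3] w 0.002532550802370264
turn z units -0.03 tool z [ 0.  0. -1.]
shift units [-2.92 -0.03  0.03]
```

Emit:
jog_arm([
  [[-0.3, 0, 0, 0, 0, 0, -1], [-0.3, 0, 0, 0, 0, 0, -1], [-0.3, 0, 0, 0, 0, 0, -1], [-0.3, 0, 0, 0, 0, 0, -1], [-0.3, 0, 0, 0, 0, 0, -1]],
])

```text
time: 6.82
tool_pos: [0.5194, 0.0036, 0.1686]
tcp_rot: [0.264, -3.13, -0.0]
wrist_force: [-0.5, 0.1, 0.2]
width: 0.003
grip_force: 0.6
```

Emit:
jog_arm([
  [[-0.3, 0, 0, 0, 0, 0, -1], [-0.3, 0, 0, 0, 0, 0, -1], [-0.2, 0, 0, 0, 0, 0, -1], [-0.15, 0, 0, 0, 0, 0, -1], [0, 0, 0, 0, 0, 0, -1]],
])

```text
time: 7.23
tool_pos: [0.5482, 0.0082, 0.1692]
tcp_rot: [-0.264, 3.129, -0.0]
wrist_force: [0.4, 0.3, -0.5]
width: 0.003
grip_force: 0.0
```

```bash
python3 go.py -.122 -.065 .095
```

```text
t 7.23 cab [-0.1403 -0.065 ] tip 0.0962 F [ 0.4  0.3 -0.5] w 0.0027315976892733846
turn z units -0.04 tool z [ 0.002 -0.    -1.   ]
shift units [-0.61  0.    0.04]
```

Emit:
jog_arm([
  [[-0.2, 0, 0, 0, 0, 0, -1], [-0.15, 0, 0, 0, 0, 0, -1], [-0.1, 0, 0, 0, 0, 0, -1], [-0.07, 0, 0, 0, 0, 0, -1], [0, 0, 0, 0, 0, 0, -1]],
])

```text
time: 7.65
tool_pos: [0.5629, 0.0107, 0.1691]
tcp_rot: [-0.264, 3.129, -0.0]
wrist_force: [-0.1, -0.6, 0.4]
width: -0.0
grip_force: 0.0
```

Emit:
jog_arm([
  [[-0.07, 0, 0, 0, 0, 0, -1], [-0.07, 0, 0, 0, 0, 0, -1], [0, 0, 0, 0, 0, 0, -1], [0, 0, 0, 0, 0, 0, -1], [0, 0, 0, 0, 0, 0, -1]],
])

```text
time: 8.07
tool_pos: [0.5657, 0.0113, 0.1688]
tcp_rot: [0.264, -3.129, 0.0]
wrist_force: [-5.3, -0.7, 3.3]
width: 0.001
grip_force: 2.6
```

```bash
python3 go.py -.122 -.065 .095
```

```text
t 8.07 cab [-0.1226 -0.065 ] tip 0.0958 F [-5.3 -0.7  3.3] w 0.0007821504007580249
turn z units -0.04 tool z [-0.002 -0.    -1.   ]
shift units [-0.02 -0.    0.03]
```

Emit:
jog_arm([
  [[-0.1, 0, 0, 0, 0, 0, -1], [0, 0, 0, 0, 0, 0, -1], [0.3, 0, 0, 0, 0, 0, -1], [0.8, 0, 0, 0, 0, 0, -1], [0, 0, -1, 0, 0, 0, -1]],
])

```text
time: 8.48
tool_pos: [0.5272, 0.0064, 0.1901]
tcp_rot: [0.262, -3.111, -0.003]
wrist_force: [-1.3, 0.1, -2.4]
width: -0.001
grip_force: 0.0
```

Emit:
jog_arm([
  [[0, 0, -1, 0, 0, 0, -1], [0, 0, -1, 0, 0, 0, -1], [0, 0.5, -1, 0, 0, 0, -1], [0, 1, -1, 0, 0, 0, -1], [0, 1, 0, 0, 0, 0, -1]],
])

```text
time: 8.9
tool_pos: [0.5282, 0.0802, 0.3265]
tcp_rot: [-0.259, 3.116, 0.001]
wrist_force: [2.0, -0.5, 1.2]
width: 0.001
grip_force: 0.0
```

Emit:
jog_arm([
  [[-0.5, 1, 0, 0, 0, 0, -1], [-0.9, 1, 0, 0, 0, 0, -1], [-0.9, 0.3, 0, 0, 0, 0, -1], [-0.9, 0, 0, 0, 0, 0, -1], [0, 0, 0, 0, 0, 0, -1]],
])

```text
time: 9.32
tool_pos: [0.6115, 0.1659, 0.3181]
tcp_rot: [-0.266, 3.125, 0.001]
wrist_force: [0.3, -0.8, 0.4]
width: -0.001
grip_force: 0.0
```

```bash
python3 go.py -.03 .065 .163
```

```text
t 9.32 cab [-0.051   0.0794] tip 0.2451 F [ 0.3 -0.8  0.4] w -0.0009990829149840767
turn z units -0.03 tool z [ 0.005  0.001 -1.   ]
shift units [-0.69 -0.48  2.74]
```

Emit:
jog_arm([
  [[-0.7, 0, 0, 0, 0, 0, -1], [0, -0.3, 1, 0, 0, 0, -1], [0, 0, 1, 0, 0, 0, -1], [0, 0, 0.7, 0, 0, 0, -1], [0, 0, 0, 0, 0, 0, -1]],
])

```text
time: 9.73
tool_pos: [0.6265, 0.1575, 0.2311]
tcp_rot: [0.262, -3.121, 0.002]
wrist_force: [-0.4, -0.0, -1.5]
width: -0.001
grip_force: 0.0
```

```bash
python3 go.py -.03 -.044 .163
python3 - <<'E'
from h import *
im,d,p=grab("scene"); cv2.imwrite("pics/s2.png",cv2.resize(im[120:340,250:500],None,fx=2,fy=2))
E
```

```text
t 9.73 cab [-0.0376  0.0686] tip 0.1581 F [-0.4 -0.  -1.5] w -0.0009282058642473352
turn z units -0.05 tool z [-0.009 -0.002 -1.   ]
shift units [-0.27 -3.75 -0.16]
```

View pics/s2.png

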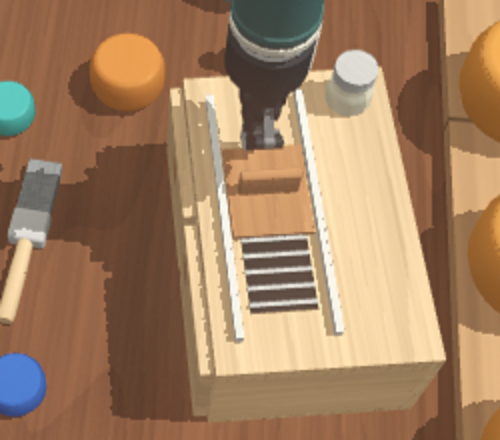

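The drawer and door look flush with each other at (190,180) and (203,290). The shut fingers stand at (262,135), left of the rib at (270,180) and between the rails. Pushing right.

Emit:
jog_arm([
  [[-0.25, -0.3, 0, 0, 0, 0, -1], [0, -0.3, 0, 0, 0, 0, -1], [0, -0.25, 0, 0, 0, 0, -1], [0, -0.25, 0, 0, 0, 0, -1], [0, -0.25, 0, 0, 0, 0, -1]],
])

```text
time: 10.2
tool_pos: [0.645, 0.1193, 0.2393]
tcp_rot: [-0.263, 3.127, 0.002]
wrist_force: [0.6, 2.2, 0.7]
width: -0.002
grip_force: 0.9
```

Emit:
jog_arm([
  [[0, -0.3, 0, 0, 0, 0, -1], [0, -0.3, 0, 0, 0, 0, -1], [0, -0.3, 0, 0, 0, 0, -1], [0, -0.3, 0, 0, 0, 0, -1], [0, -0.3, 0, 0, 0, 0, -1]],
])

```text
time: 10.62
tool_pos: [0.6515, 0.0746, 0.2374]
tcp_rot: [0.264, -3.13, -0.0]
wrist_force: [0.5, 2.7, 1.4]
width: 0.0
grip_force: 1.0
```

```bash
python3 go.py -.03 -.044 .16
```

```text
t 10.62 cab [-0.0272 -0.0174] tip 0.1644 F [0.5 2.7 1.4] w 0.00030769158862981944
turn z units -0.04 tool z [-0.  0. -1.]
shift units [ 0.09 -0.89  0.15]
```

Emit:
jog_arm([
  [[0, -0.25, 0, 0, 0, 0, -1], [0, -0.25, 0, 0, 0, 0, -1], [0, -0.15, 0, 0, 0, 0, -1], [0, -0.07, 0, 0, 0, 0, -1], [0, 0, 0, 0, 0, 0, -1]],
])

```text
time: 11.03
tool_pos: [0.655, 0.0535, 0.2371]
tcp_rot: [0.263, -3.13, 0.001]
wrist_force: [-0.4, 0.6, 0.7]
width: -0.003
grip_force: 0.0
```

Emit:
jog_arm([
  [[0, -0.1, 0, 0, 0, 0, -1], [0, -0.07, 0, 0, 0, 0, -1], [0, -0.07, 0, 0, 0, 0, -1], [0, 0, 0, 0, 0, 0, -1], [0, 0, 0, 0, 0, 0, -1]],
])

```text
time: 11.45
tool_pos: [0.6559, 0.0474, 0.237]
tcp_rot: [0.264, -3.13, -0.0]
wrist_force: [-0.2, 1.7, 0.7]
width: -0.001
grip_force: 1.0
```

```bash
python3 go.py -.03 -.044 .16
```

```text
t 11.45 cab [-0.0275 -0.045 ] tip 0.164 F [-0.2  1.7  0.7] w -0.0011795652733745054
turn z units -0.04 tool z [-0.001  0.    -1.   ]
shift units [0.08 0.03 0.13]
```

Emit:
jog_arm([
  [[0, -0.07, 0, 0, 0, 0, -1], [0, -0.07, 0, 0, 0, 0, -1], [0, 0, 0, 0, 0, 0, -1], [0, 0, 0, 0, 0, 0, -1], [0, 0, 0, 0, 0, 0, -1]],
])

```text
time: 11.87
tool_pos: [0.6561, 0.0466, 0.2371]
tcp_rot: [0.264, -3.129, -0.01]
wrist_force: [-2.8, 12.6, 1.3]
width: -0.001
grip_force: 6.2
```

Emit:
jog_arm([
  [[0, -0.07, 0, 0, 0, 0, -1], [0, -0.07, 0, 0, 0, 0, -1], [0, 0, 0, 0, 0, 0, -1], [0, 0, 0, 0, 0, 0, -1], [0, 0, 0, 0, 0, 0, -1]],
])

```text
time: 12.28
tool_pos: [0.6562, 0.0459, 0.2371]
tcp_rot: [0.265, -3.128, -0.019]
wrist_force: [-4.4, 22.6, 2.0]
width: -0.003
grip_force: 11.4
```

```bash
python3 go.py -.03 -.044 .16
```

```text
t 12.28 cab [-0.0275 -0.0465] tip 0.1641 F [-4.4 22.6  2. ] w -0.002983509581499815
turn z units -0.04 tool z [-0.003  0.012 -1.   ]
shift units [0.08 0.08 0.14]
```

Firm stop. Back off, rise, retreat toward the robot, and check.

Emit:
jog_arm([
  [[0, 0.3, 0, 0, 0, 0, -1], [0, 0.4, 0, 0, 0, 0, -1], [0, 0, -0.8, 0, 0, 0, -1], [0, 0, -1, 0, 0, 0, -1], [0, 0, -1, 0, 0, 0, -1]],
])

```text
time: 12.7
tool_pos: [0.6534, 0.0595, 0.3209]
tcp_rot: [0.265, -3.128, 0.002]
wrist_force: [0.2, -0.6, 0.7]
width: 0.001
grip_force: 0.0
```

Emit:
jog_arm([
  [[0.5, 0, 0, 0, 0, 0, -1], [1, 0, 0, 0, 0, 0, -1], [1, 0, 0, 0, 0, 0, -1], [1, 0, 0, 0, 0, 0, -1], [1, 0, 0, 0, 0, 0, -1]],
])

```text
time: 13.12
tool_pos: [0.5198, 0.0364, 0.3213]
tcp_rot: [-0.264, 3.13, -0.002]
wrist_force: [0.6, 0.1, 0.5]
width: -0.004
grip_force: 0.0
```

Emit:
jog_arm([
  [[1, 0, 0, 0, 0, 0, -1], [1, 0, 0, 0, 0, 0, -1], [1, 0, 0, 0, 0, 0, -1], [0.5, 0, 0, 0, 0, 0, -1], [0, 0, 0, 0, 0, 0, -1]],
])

```text
time: 13.53
tool_pos: [0.4148, 0.0187, 0.3213]
tcp_rot: [0.263, -3.13, 0.002]
wrist_force: [0.2, -0.0, 0.4]
width: 0.002
grip_force: 0.0
```

```bash
python3 go.py
python3 - <<'E'
from h import *
a=np.deg2rad(9.9); O=np.array([.6753,.0964]); C=np.array([[np.cos(a),-np.sin(a)],[np.sin(a),np.cos(a)]])
for n in("scene","top"):
    im,d,p=grab(n); q=cloud(d,p).reshape(-1,3); c=(q[:,:2]-O)@C; z=q[:,2]
    if n=="scene": cv2.imwrite("pics/s3.png",cv2.resize(im[60:360,180:530],None,fx=2,fy=2))
    m=(abs(z-.132)<.006)&(c[:,0]<-.08)&(c[:,0]>-.2)
    for lo,hi in((-.15,-.11),(-.11,-.06),(-.06,-.02),(.02,.06),(.06,.11),(.11,.15)):
        k=m&(c[:,1]>lo)&(c[:,1]<hi); print(n,lo,k.sum(),"front x",np.percentile(c[k,0],[2,5]).round(4) if k.any() else None)
    k=(z>.172)&(z<.186)&(abs(c[:,0]+.03)<.04)&(abs(c[:,1])<.1); print("rib",c[k].mean(0).round(4),k.sum())
E
```

```text
t 13.53 cab [-0.2699 -0.0318] tip 0.2483 F [ 0.2 -0.   0.4] w 0.0021215741817406306
turn z units -0.05 tool z [-0.    -0.001 -1.   ]
scene -0.15 167 front x [-0.1133 -0.113 ]
scene -0.11 197 front x [-0.1133 -0.113 ]
scene -0.06 150 front x [-0.1132 -0.1129]
scene 0.02 127 front x [-0.1132 -0.1129]
scene 0.06 151 front x [-0.113  -0.1127]
scene 0.11 114 front x [-0.113  -0.1128]
rib [-0.029  -0.0675] 236
top -0.15 165 front x [-0.113  -0.1128]
top -0.11 187 front x [-0.1128 -0.112 ]
top -0.06 73 front x [-0.1065 -0.1055]
top 0.02 124 front x [-0.1127 -0.1125]
top 0.06 220 front x [-0.1131 -0.1127]
top 0.11 177 front x [-0.113  -0.1126]
rib [-0.0296 -0.066 ] 181
```

View pics/s3.png

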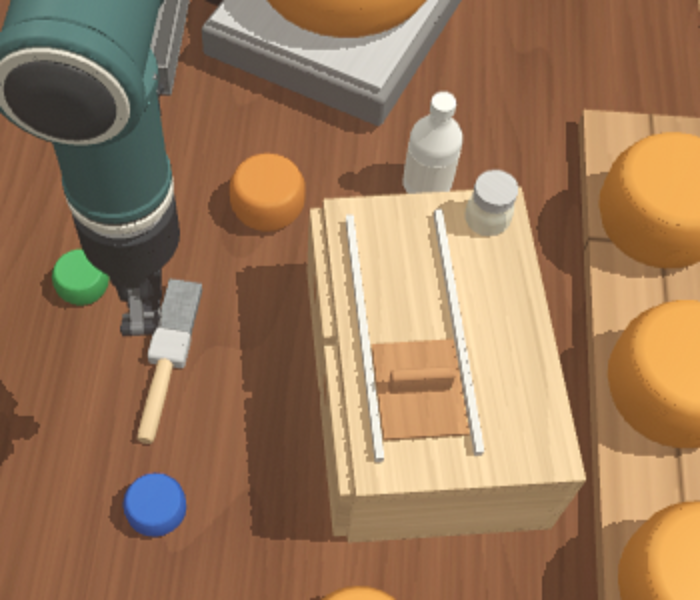

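The drawer and door fronts are flush within about 0.5 mm, at (320,270) and (340,430). The shutter covers the vent at (420,390), and the other objects haven't moved.

```bash
python3 -c "
from workcell import bot; print(bot.finish_job())"
```

```text
the job is handed in; nothing more can be done
None
```

I pushed the drawer home, shut the door and slid the shutter over the vent, then handed the job in at about 13.6 s. The last images show the two fronts flush, the shutter at its end stop and no visible shift in the other objects in view; the cheese inside the closed drawer could not be seen.

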